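Cock a sprung film-roll clamp, load a roll and trip it

TASK

Push the red clamp arm back by its black handle post until its catch holds it open by itself, and move off the handle. Then set the blue-cored film roll flat on the green plate just in front of the two steel rollers, let go of it, and push the yellow trigger post outwards so that the arm snaps shut and clamps the roll against both rollers. Push the handle and the trigger without pinching them and never with more than 25 N (the catch is not always set in the same place: go by feel), and leave the other things on the bench where they are.

Things in the scene. Friction and masses are not known exactly. Their poses are not given: they have to be found in the camera images.
- clamp: green steel plate 270 x 300 mm, 12 mm thick, fixed to the bench; origin at its underside, 15 mm to -y of its middle; its axes are used below. It carries the red arm, two free-turning steel guide rollers (14 mm thick, tops 42 mm above the bench) and the trigger slide. It stands turned by up to 0.3 rad
- pivot (a point): the red arm's vertical hinge axis, at (-90, 0) mm on the plate, 12 mm above the bench
- swing (a joint): angle of the red arm, rad; 0 = shut without a roll (the arm points -0.5 rad from the plate's x axis), growing counter-clockwise from above as it is swung back; about 0.2 with a roll clamped. A spring pulls it shut (3.5 N at the handle when shut, 10 N swung back). The catch is adjustable: it holds the arm at an unknown angle between 0.86 and 1.10
- handle: black upright post on the arm, 18 mm thick, 140 mm from the pivot; origin at its foot, 36 mm above the bench; top at 90 mm. Over the last 20 mm before the catch the push rises to 12 to 15 N, then the catch clicks in and it drops to 10 N; 2 mm further a rubber buffer adds about 4 N per mm. Eased off, the arm falls back 1 to 7 mm onto the catch
- tab: yellow upright trigger post, 14 mm thick; origin at its foot, 18 mm above the bench; top at 78 mm. It slides outwards, away from the pivot, along a line 0.45 rad counter-clockwise from the plate's x axis; a spring pushes it back. It stands 188 mm from the pivot along that line and 66 mm to the line's left. With the arm cocked, 7 to 10 mm of travel with 4 to 8 N frees the arm; end stop at 14 mm
- seat (a point): point on the plate's top (12 mm above the bench) where a clamped roll's centre lies, the roll touching both rollers, which stand 35 mm from it at 1.09 and 2.66 rad clockwise from the plate's x axis. The arm pushes the roll along the direction 1.87 rad clockwise from that axis; a roll set down 5 to 25 mm short of the seat (back along it) is pushed home
- roll_blue: the film roll to clamp: brown disc 56 mm across, 35 mm high, blue core; origin at the centre of its underside; 0.15 to 0.31 kg
- roll_yellow: another brown roll of the same size, yellow core; leave alone
- roll_white: another brown roll of the same size, white core; leave alone
- film_can: flat metal film can 120 mm across, 30 mm high; leave alone
- big_roll: large brown film roll 170 mm across, 35 mm high, grey core; leave alone
- loupe: black loupe 42 mm across, 42 mm high; leave alone
- cement: small amber jar 44 mm across, 85 mm high; leave alone
- driver: screwdriver lying on the bench; leave alone

How it is judged:
By the outcome, as a careful person would: the job done as asked, in the order asked, and still so for the second after the job is handed in, with the robot touching nothing.
It also fails if it takes over 61 s, if anything falls off the work surface, if the arm or the gripper's body presses on something with over 40 N, if the wrist force passes 120 N, or if a joint passes its speed limit or range.

ROBOT

A 6-joint arm with a two-finger parallel gripper is mounted at the origin on the work surface. World frame = base frame: x ahead of the robot, y to its left, z up, the work surface at z = 0. Lengths are in m, angles in degrees, forces in N, time in s.
With the tool pointing down it reaches from about 0.3 to 0.75 m from the base axis. Payload 8.5 kg.
Tool frame: the origin (TCP) lies at the very end of the fingers, on their centre line; the grasp point (between the pads) lies 19 mm behind it; z points along the fingers, y is the line along which they close (so a half turn about z gives the same grasp; the last joint's range is limited). The gripper opens to 85 mm and grips with 20 to 120 N. Pads are 22 mm wide; open, the fingers measure 114 mm over their backs; the gripper's body (76 mm by 85 mm) begins 54 mm behind the grasp point. The pads swing forward as they close: fully open they stand 13 mm farther back than shut.
Start: joints at [60.086, 21.807, 74.336, -0, 83.858, -12.336], TCP at [0.166, 0.524, 0.197] pointing down, gripper open.
Joint ranges: [-178.18, 178.18], [-50.72, 133.34], [12.68, 142.11], [-81.47, 261.47], [9.98, 163.14], [-165.26, 165.26]. Speed limits (degrees/s): [136.94, 136.94, 180, 180, 180, 180].

INTERFACE

Orientations are given as a 3x3 rotation matrix whose columns are the frame's x, y, z axes.
In Python, from rig import env, imaging gives the robot as it stands. The module is installed in compiled form; this text tells all that it offers.
- The arm moves only by the tool arm_command, never from a script. Its arguments are lists of equal length, an entry for each row: "turn": the turn, a rotation vector about the tool's x, y, z in units of 5 degrees (1.0 is 5 degrees), a list of three; "xyz": the shift along the tool's x, y, z in units of 50 mm (1.0 is 50 mm), a list of three; "claw": the finger opening in mm, from 0 to 85.4. A call has 1 to 12 rows; each row shifts and turns the commanded pose from where the row before left it, along the tool's axes as they then stand; what a row does not reach is not made up. A row lasts 1/10 s, in which the tool goes at most 50 mm and 8.59 degrees, less where a joint would pass 70% of its speed; a pose out of reach is approached as far as the arm can. A call is refused whole if a number of a shift passes 1 or a number of a turn 1, either way. A call with a gripper value outside its range is refused whole. The fingers move at their own pace and stop on an object; "squeeze" is the grip in N (left out, the last holds). Time passes only in rows, so rows that do not move let the fingers close. It gives the time, the measured TCP pose, the force, the opening and the grip force at its end, in the units of the state.
- env.observe(): the state, without advancing time (a new reading comes with each control period).
- imaging.get_image(name): name is "side" or "top" or "wrist"; returns (picture, depth): 420x560x3 uint8, blue, green, red; 420x560 float32, m along the optical axis (not along the pixel's ray), 0 where there is no reading.
- imaging.camera_info(name): a dict with "camera_matrix" (3x3 intrinsics, pixels), "rvec" (rotation vector, rad) and "tvec" (3), from world to camera coordinates, as OpenCV has them. Camera axes: x right, y down, z forward; pixel columns grow to the right and rows downward; lengths in m; the calibration is good to about 2 mm. A picture is of the moment at which its call begins: read the wrist's pose just before it. camera_info takes no time and is no camera call; for the wrist camera it gives the pose at the moment of the call.
- env.close_job(): hands the job in; it is judged then, once.
The state is a dict: "time_s": time; "q": joint angles; "qvel": joint speeds; "joint_efforts": joint torques, N m; "position": TCP position; "tool_rot": TCP orientation; "ft_force": force on the tool from outside, world axes, zero at the start; "wrist_torque": the same for the moment, N m; "grip_width": finger opening in m; "gripper_force": force on a finger pad.
Only numpy, scipy, OpenCV 4.12 (cv2) and the standard library are available. Lean on these libraries where they do the work, as an engineer would, in place of code of your own. Each camera call takes 0.05 s, during which the arm holds its last target. There are 200 camera calls.

## Working session

There is one attempt and no reset: what is moved stays moved. The work goes in short steps, Python scripts to look and compute and a tool call to move; the robot and the scene stay as the last step left them, time stands still between calls to the robot, and variables do not carry over. Pictures are saved under pics/ and viewed, at most 13 in all, crops included, and the job is handed in when it is done.

Besides the shell and the picture viewer there is one more tool, called as a command line: name --argument value ..., lists and objects as JSON in quotes. arm_command: Moves the arm, as the interface text tells. Its arguments: {"type":"object","properties":{"turn":{"type":"array"},"xyz":{"type":"array"},"claw":{"type":"array"},"squeeze":{"type":"number"}},"required":["turn","xyz","claw"]}

```bash
mkdir -p pics
cat > h.py <<'E'
import numpy as np, cv2
from rig import env, imaging
np.set_printoptions(precision=4, suppress=True)
def cam(n):
    c=imaging.camera_info(n); K=np.array(c["camera_matrix"],float); R=cv2.Rodrigues(np.array(c["rvec"],float))[0]; t=np.array(c["tvec"],float).ravel()
    return K,R,t
def ray(c,u,v,z):
    K,R,t=c; d=R.T@np.linalg.inv(K)@np.array([u,v,1.]); o=-R.T@t
    return o+d*(z-o[2])/d[2]
def proj(c,p):
    K,R,t=c; q=K@(R@np.array(p,float)+t); return q[:2]/q[2]
def cloud(c,dep):
    K,R,t=c; v,u=np.mgrid[:420,:560]; p=np.stack([u,v,np.ones_like(u)],-1)@np.linalg.inv(K).T*dep[...,None]
    return (p-t)@R
E
python3 - <<'E'
from h import *
s=env.observe(); print(s)
for n in("top","side"):
    im,d=imaging.get_image(n); cv2.imwrite(f"pics/{n}0.png",im); np.save(f"{n}0.npy",d); c=cam(n); print(n,-c[1].T@c[2],c[1][2],c[0][0,0])
E
```

```text
{'time_s': 0.0, 'q': array([ 60.0879,  21.842 ,  74.3856,  -0.0012,  83.8566, -12.3348]), 'qvel': array([ 0.0362, -0.0103,  0.0117, -0.0721,  0.0594,  0.0667]), 'joint_efforts': array([  0.0006, -44.8464, -23.1268,  -0.0001,   0.0049,  -0.    ]), 'position': array([0.1659, 0.524 , 0.1965]), 'tool_rot': array([[-0.9533,  0.302 , -0.0007],
       [ 0.302 ,  0.9533, -0.0013],
       [ 0.0003, -0.0014, -1.    ]]), 'ft_force': array([ 0.5602, -0.932 , -0.7835]), 'wrist_torque': array([-0.0278,  0.0134,  0.0202]), 'gripper_force': 0.0, 'grip_width': 0.08531532855716051}
top [0.3748 0.044  1.1665] [ 0.1781 -0.0134 -0.9839] 379.5744959702497
side [ 0.2283 -0.9496  1.0538] [ 0.2543  0.6847 -0.683 ] 453.29328496956344
```

View pics/top0.png

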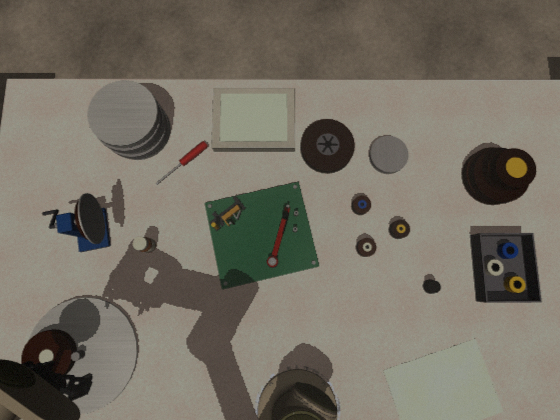

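View pics/side0.png

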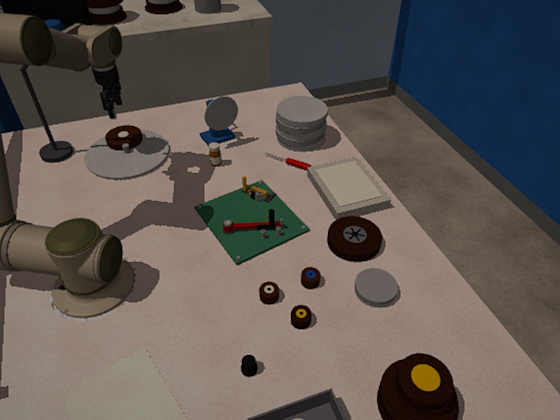

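The top view (up = +x, left = +y) shows the green plate around (262,235). The red arm's pivot is at (272,262), the handle at about (286,210) and the yellow trigger at about (213,225). The blue-cored roll is at (361,204), with the white and yellow rolls next to it at (366,246) and (399,229). The side view agrees, with the blue core at (311,273).

```bash
cat > m1.py <<'E'
from h import *
out={}
for n in("top","side"):
    im=cv2.imread(f"pics/{n}0.png"); c=cam(n); hsv=cv2.cvtColor(im,cv2.COLOR_BGR2HSV); H,S,V=cv2.split(hsv)
    g=((H>60)&(H<95)&(S>90)).astype(np.uint8)
    nl,lab,st,_=cv2.connectedComponentsWithStats(g); k=1+st[1:,4].argmax()
    pts=np.argwhere(lab==k)[:,::-1]
    P=np.array([ray(c,u,v,.012)[:2] for u,v in pts])
    r=cv2.minAreaRect((P*1000).astype(np.float32)); print(n,"plate",r)
    ctr=np.array(r[0])/1000
    red=((H<8)|(H>172))&(S>150)&(V>70)
    nl,lab,st,ce=cv2.connectedComponentsWithStats(red.astype(np.uint8))
    for i in range(1,nl):
        if st[i,4]>15: print(" red",ce[i],st[i])
    b=((H>105)&(H<128)&(S>110)&(V>40))
    x0,x1,y0,y1=(345,380,190,220) if n=="top" else (298,325,260,288)
    m=np.zeros_like(b);m[y0:y1,x0:x1]=b[y0:y1,x0:x1]
    uv=np.argwhere(m).mean(0)[::-1]; print(" blue core",uv,m.sum(),ray(c,*uv,.035))
    # brown roll outline via depth
    d=np.load(f"{n}0.npy"); cl=cloud(c,d); z=cl[...,2]
    m=np.zeros_like(b);m[y0-8:y1+8,x0-8:x1+8]=1; q=cl[m&(z>.03)&(z<.042)]
    e=q-ray(c,*uv,.035); q=q[np.hypot(e[:,0],e[:,1])<.035]
    print(" depth blue",len(q),q.mean(0),q.min(0),q.max(0))
    # yellow
    y=((H>18)&(H<35)&(S>130)&(V>80)); 
    nl,lab,st,ce=cv2.connectedComponentsWithStats(y.astype(np.uint8))
    for i in range(1,nl):
        if st[i,4]>4: print(" yel",ce[i],st[i], ray(c,*ce[i],.05))
E
python3 m1.py
```

```text
top plate ((503.0472717285156, 104.8304443359375), (264.08746337890625, 294.4413146972656), 13.111740112304688)
 red [193.2559 152.7915] [180 142  27  23 211]
 red [278.2781 237.7278] [272 219  14  38 169]
 blue core [361.6047 203.6047] 43 [ 0.5907 -0.2022  0.035 ]
 depth blue 259 [ 0.5883 -0.2012  0.0355] [ 0.5614 -0.2277  0.03  ] [ 0.6148 -0.1752  0.0419]
 yel [515.9594 167.1536] [506 157  21  21 345] [ 0.7008 -0.6791  0.05  ]
 yel [225.5556 221.5556] [224 219   5   6   9] [0.5346 0.2075 0.05  ]
 yel [213. 224.] [211 222   5   5  21] [0.5274 0.2444 0.05  ]
 yel [400.7333 228.2   ] [396 224  10   9  60] [ 0.5132 -0.3125  0.05  ]
 yel [516.7771 284.1084] [509 276  17  17 166] [ 0.3487 -0.6415  0.05  ]
side plate ((504.9156494140625, 99.57560729980469), (268.8140869140625, 302.1886291503906), 12.913199424743652)
 red [297.2797 163.0508] [286 158  25  11 118]
 red [248.7748 224.009 ] [233 222  36   5 111]
 blue core [310.339  273.7458] 59 [ 0.5933 -0.2027  0.035 ]
 depth blue 244 [ 0.5932 -0.2059  0.0342] [ 0.566  -0.2323  0.03  ] [ 0.6209 -0.1771  0.0393]
 yel [243.3438 182.125 ] [242 176   4  15  32] [0.5259 0.241  0.05  ]
 yel [258.0182 189.5455] [248 186  19   8  55] [0.5617 0.1858 0.05  ]
 yel [300.7042 312.9437] [296 309  11   9  71] [ 0.5137 -0.3259  0.05  ]
 yel [425.2181 377.1842] [411 364  30  27 619] [ 0.7211 -0.5892  0.05  ]
```

Run:
```python
from h import *
a=cv2.imread("pics/top0.png")[170:300,195:330]; b=cv2.imread("pics/side0.png")[165:270,185:320]
a=cv2.resize(a,(400,385),interpolation=cv2.INTER_CUBIC); b=cv2.resize(b,(400,311),interpolation=cv2.INTER_CUBIC)
o=np.zeros((385,800,3),np.uint8);o[:,:400]=a;o[:311,400:]=b
cv2.imwrite("pics/crop.png",cv2.convertScaleAbs(o,alpha=1.6))
```

```text
(no output)
```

View pics/crop.png

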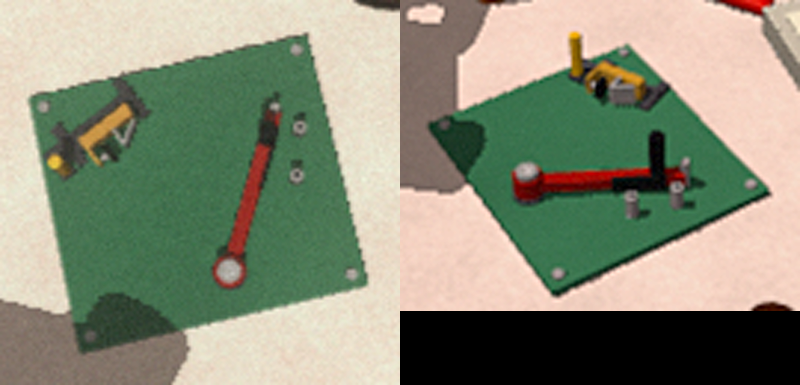

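The enlarged view shows the plate yawed about +13°, the arm shut and pointing at -0.27 rad in world, and the two rollers on its -y side. The handle is near the arm tip, and the yellow trigger stands at the left edge. I'll move above the clamp for a closer look with the wrist camera.

arm_command --turn '[[0, 0, 0], [0, 0, 0], [0, 0, 0], [0, 0, 0], [0, 0, 0], [0, 0, 0], [0, 0, 0], [0, 0, 0], [0, 0, 0], [0, 0, 0], [0, 0, 0], [0, 0, 0]]' --xyz '[[-0.4, -0.35, -0.3], [-0.7, -0.55, -0.3], [-0.7, -0.55, -0.3], [-0.7, -0.55, -0.3], [-0.7, -0.55, 0], [-0.7, -0.55, 0], [-0.7, -0.55, 0], [-0.7, -0.55, 0], [-0.7, -0.55, 0], [-0.7, -0.55, 0], [-0.7, -0.55, 0], [-0.5, -0.4, 0]]' --claw '[85, 85, 85, 85, 85, 85, 85, 85, 85, 85, 85, 85]'

```text
time_s: 1.3
position: [0.4493, 0.1048, 0.2568]
tool_rot: [[-0.953, 0.304, -0.001], [0.304, 0.953, -0.0], [0.0, -0.0, -1.0]]
ft_force: [-0.2, 0.3, 0.3]
grip_width: 0.085
gripper_force: 0.0
```

Run:
```python
from h import *
s=env.observe(); print(s["time_s"],s["position"],s["tool_rot"],s["q"])
c=cam("wrist"); im,d=imaging.get_image("wrist"); cv2.imwrite("pics/w1.png",im); np.save("w1.npy",d)
np.savez("w1c.npz",K=c[0],R=c[1],t=c[2]); print(-c[1].T@c[2],c[1][2],c[0][0,0])
```

```text
1.3 [0.4493 0.1048 0.2568] [[-0.9528  0.3035 -0.0005]
 [ 0.3035  0.9528 -0.0002]
 [ 0.0005 -0.0003 -1.    ]] [ -1.6174  10.464   80.6451  -0.0109  88.9219 -73.947 ]
[0.3812 0.1261 0.4341] [ 0.272  -0.0866 -0.9584] 319.0926112631929
```

View pics/w1.png

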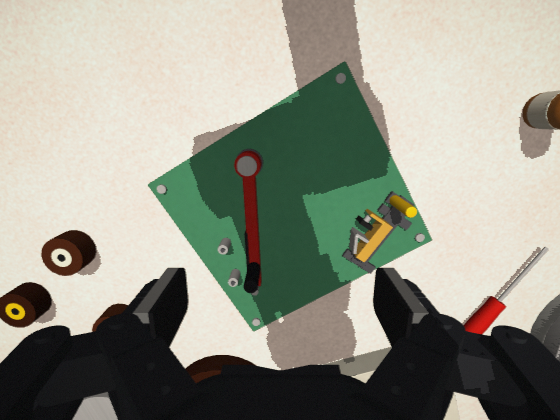

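The wrist view shows the whole clamp: pivot cap at (247,164), roller tops at (223,246) and (234,279), handle top near (252,285) and yellow tab top at (411,212). The white roll is at (62,256) and the yellow roll at (15,311). Next I'll turn these into positions.

```bash
cat > m2.py <<'E'
from h import *
im=cv2.imread("pics/w1.png"); z=np.load("w1c.npz"); c=(z["K"],z["R"],z["t"]); d=np.load("w1.npy")
H,S,V=cv2.split(cv2.cvtColor(im,cv2.COLOR_BGR2HSV)); cl=cloud(c,d)
g=((H>60)&(H<95)&(S>80)).astype(np.uint8); g=cv2.morphologyEx(g,cv2.MORPH_CLOSE,np.ones((7,7)))
nl,lab,st,_=cv2.connectedComponentsWithStats(g); k=1+st[1:,4].argmax()
cn=max(cv2.findContours((lab==k).astype(np.uint8),0,1)[0],key=cv2.contourArea).reshape(-1,2)
P=np.array([ray(c,u,v,.012)[:2] for u,v in cn])*1000
print("rect",cv2.minAreaRect(P.astype(np.float32)))
def blob(m,u,v,r,name,hz):
    w=np.zeros(m.shape,bool); w[v-r:v+r+1,u-r:u+r+1]=1; q=np.argwhere(m&w); uv=q.mean(0)[::-1]
    print(name,len(q),uv,ray(c,*uv,hz),"depth z",np.percentile(cl[...,2][m&w],[10,50,90]))
grey=(S<60)&(V>75)
blob(grey,222,246,8,"r2",.042); blob(grey,234,279,8,"r1",.042); blob(grey,247,164,12,"pivotcap",.045)
yl=(H>18)&(H<35)&(S>150)&(V>120)
blob(yl,411,212,9,"tabtop",.078)
blk=(V<45)&(cl[...,2]>.082)&(cl[...,2]<.1)
blob(blk,252,282,18,"handletop",.09)
E
python3 m2.py
python3 - <<'E'
from h import *
d=np.load("w1.npy");z=np.load("w1c.npz"); cl=cloud((z["K"],z["R"],z["t"]),d)
print((cl[240:300:4,212:276:4,2]*1000).astype(int))
E
```

```text
rect ((505.0809020996094, 105.08806610107422), (267.71636962890625, 297.11517333984375), 12.91070556640625)
r2 151 [223.5563 245.9073] [0.5124 0.0057 0.042 ] depth z [0.0182 0.0415 0.0436]
r1 139 [233.4317 278.3525] [0.5612 0.0018 0.042 ] depth z [0.0227 0.041  0.0434]
pivotcap 306 [246.6078 165.6078] [0.4213 0.0704 0.045 ] depth z [0.0474 0.0485 0.0495]
tabtop 156 [409.0641 209.6795] [0.5234 0.2378 0.078 ] depth z [0.0664 0.0777 0.0791]
handletop 176 [250.642  284.8807] [0.5537 0.0337 0.09  ] depth z [0.0856 0.0901 0.091 ]
[[ 13  11  11  23  21  12  12  12  12  35  37  36  13  12  12  12]
 [ 10  12  35  39  33  12  11  13  13  36  37  37  12  13  12  13]
 [ 12  12  42  42  39  12  12  12  11  38  35  36  11  13  13  11]
 [ 13  12  42  43  12  12  13  12  13  39  35  35  11  12  12  12]
 [ 13  13  11  11  11  13  12  11  13  39  35  36  23  13  13  14]
 [ 11  11  12  12  11  11  11  12  13  37  36  37  25  12  12  13]
 [ 11  11  13  12  11  11  14  12  12  39  44  43  31  13  11  12]
 [ 13  11  12  13  12  13  12  13  12  50  57  54  42  12  13  11]
 [ 11  12  13  10  12  24  25  14  13  65  69  64  34  12  10  13]
 [  0  11  12  12  12  37  34  13  12  76  79  74 434  12  12  11]
 [  0   0  11  12  13  42  43  13  11  89  89  82  35  11  11  12]
 [  0   0  12  12  12  43  42  11  90  91  90  90  36  12  12  11]
 [  0   2   0  13  12  12  13  11  89  91  90  90  12  13  12  12]
 [  0   0   1   0  10  12  13  14  12  90  90  50  11  13  13  11]
 [  0   1   0   0  11  12  12  13  11  13  13  12  12  13  13  12]]
```

arm_command --turn '[[0, 0, -0.1], [0, 0, -0.1], [0, 0, -0.1], [0, 0, -0.1], [0, 0, 0], [0, 0, 0], [0, 0, 0], [0, 0, 0], [0, 0, 0], [0, 0, 0], [0, 0, 0], [0, 0, 0]]' --xyz '[[-0.62, -0.4, 0.3], [-0.62, -0.4, 0.3], [-0.62, -0.4, 0.3], [-0.62, -0.4, 0.3], [0, 0, 0.5], [0, 0, 0.5], [0, 0, 0.5], [0, 0, 0.5], [0, 0, 0.4], [0, 0, 0.3], [0, 0, 0.1], [0, 0, 0]]' --claw '[0, 0, 0, 0, 0, 0, 0, 0, 0, 0, 0, 0]'

```text
time_s: 2.55
position: [0.5435, -0.0053, 0.0567]
tool_rot: [[-0.963, 0.268, -0.001], [0.268, 0.963, 0.0], [0.001, -0.0, -1.0]]
ft_force: [0.3, -0.2, -0.6]
grip_width: -0.0002
gripper_force: 0.0
```

```bash
cat > st.py <<'E'
from h import *
P=np.array([.421,.0704]); 
def st():
    s=env.observe(); p=s["position"]; R=s["tool_rot"]; f=s["ft_force"]; e=p[:2]-P
    a=np.arctan2(e[1],e[0]); print("t %.1f pos %s ang %.3f rad %.4f yaxis %.1f F %s grip %.4f q %s"%(s["time_s"],p,a,np.hypot(*e),np.degrees(np.arctan2(R[1,1],R[0,1])),f,s["grip_width"],s["q"]))
    return s
E
python3 - <<'E'
from st import *
st(); im,d=imaging.get_image("side"); cv2.imwrite("pics/s2.png",cv2.resize(im[140:280,160:360],(800,560),interpolation=cv2.INTER_CUBIC))
E
```

```text
t 2.5 pos [ 0.5435 -0.0053  0.0567] ang -0.553 rad 0.1440 yaxis 74.4 F [ 0.2864 -0.1671 -0.5833] grip -0.0002 q [-13.0374  29.4263  87.2522  -0.0012  63.3995 -87.4624]
```

View pics/s2.png

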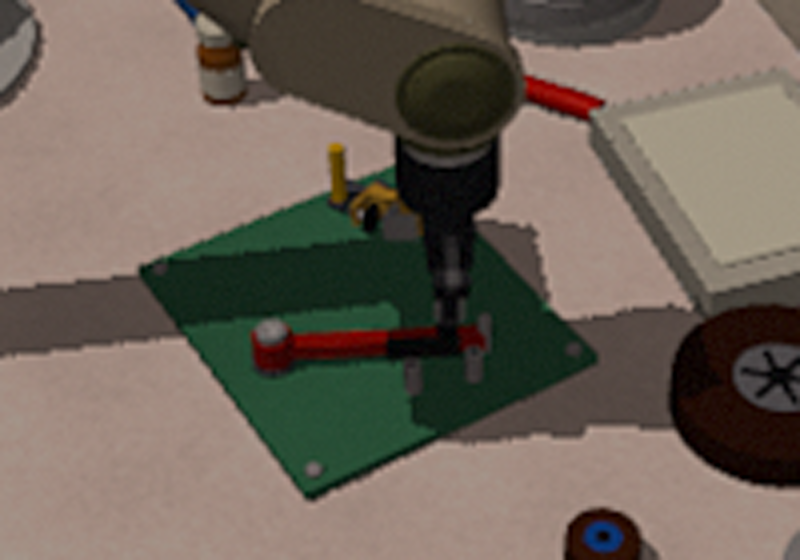

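The side view shows the closed fingers at about (450,310), just on the roller side of the handle and clear of everything. Next I'll make contact.

arm_command --turn '[[0, 0, 0], [0, 0, 0], [0, 0, 0], [0, 0, 0], [0, 0, 0]]' --xyz '[[0, 0.1, 0], [0, 0.1, 0], [0, 0.1, 0], [0, 0.06, 0], [0, 0.04, 0]]' --claw '[0, 0, 0, 0, 0]'

```text
time_s: 3.1
position: [0.5493, 0.0143, 0.0573]
tool_rot: [[-0.963, 0.268, 0.0], [0.268, 0.963, -0.0], [-0.0, 0.0, -1.0]]
ft_force: [-1.1, 0.9, -0.5]
grip_width: 0.0001
gripper_force: 0.0
```

arm_command --turn '[[0, 0, -0.5], [0, 0, -1], [0, 0, -1], [0, 0, -1]]' --xyz '[[-0.014, 0.121, 0], [-0.024, 0.243, 0], [-0.024, 0.243, 0], [-0.024, 0.243, 0]]' --claw '[0, 0, 0, 0]'

```text
time_s: 3.5
position: [0.5604, 0.0555, 0.0571]
tool_rot: [[-0.999, -0.037, 0.0], [-0.037, 0.999, -0.0], [-0.0, -0.0, -1.0]]
ft_force: [-0.1, 0.6, -0.2]
grip_width: 0.0002
gripper_force: 0.0
```

```bash
cat >> st.py <<'E'
def pol():
    s=env.observe(); R=s["tool_rot"]; e=s["position"][:2]-P; y=R[:2,1]; u=-R[:2,0]; f=s["ft_force"][:2]
    ya=np.arctan2(y[1],y[0])-np.pi/2
    print("t %.2f tool arm-angle %.4f swing-equiv %.4f x' %.4f y' %.4f Ft %.2f Fr %.2f |F| %.2f q6 %.1f"%(s["time_s"],ya,ya-.2253+.5,e@u,e@y,-f@y,f@u,np.linalg.norm(s["ft_force"]),s["q"][5]))
E
python3 -c "
from st import *
pol()"
```

```text
t 3.50 tool arm-angle 0.0369 swing-equiv 0.3116 x' 0.1387 y' -0.0201 Ft -0.62 Fr -0.13 |F| 0.67 q6 -98.5
```

Run:
```python
from st import *
pol(); im,d=imaging.get_image("wrist"); c=cam("wrist"); cv2.imwrite("pics/w3.png",im); np.save("w3.npy",d); np.savez("w3c.npz",K=c[0],R=c[1],t=c[2]); pol()
```

```text
t 3.50 tool arm-angle 0.0369 swing-equiv 0.3116 x' 0.1387 y' -0.0201 Ft -0.62 Fr -0.13 |F| 0.67 q6 -98.5
t 3.55 tool arm-angle 0.0423 swing-equiv 0.3170 x' 0.1386 y' -0.0193 Ft -1.17 Fr -1.02 |F| 1.56 q6 -98.7
```

View pics/w3.png

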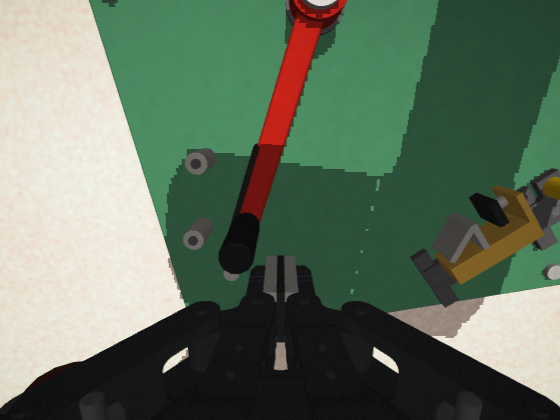

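The wrist view shows the handle top at (237,255), still shut, with the closed fingers at (281,265) on its far side and farther out. So the fingers missed the post, and I need to find out why.

Run:
```python
from st import *
z=np.load("w3c.npz"); c=(z["K"],z["R"],z["t"]); cl=cloud(c,np.load("w3.npy"))
print("handle px",[cl[v,u] for u,v in((237,255),(230,258),(245,250))])
print("finger tip px",[cl[v,u] for u,v in((270,262),(292,262),(262,275),(300,275))])
print("fing row280",[(u,cl[280,u]) for u in(250,258,270,294,305,312)])
print("tcp proj",proj(c,env.observe()["position"]), "handle pred",proj(c,[.556,.033,.09]))
print("pivot",cl[5,318], "r1",cl[241,193],"r2",cl[163,197])
c=cam("side"); p=proj(c,[.5435,-.0053,.0567]); print("s2 expected tip",(p-[160,140])*4, "handle top",(proj(c,[.556,.033,.09])-[160,140])*4)
```

```text
handle px [array([0.5538, 0.0348, 0.0906]), array([0.5556, 0.0313, 0.0905]), array([0.551 , 0.0386, 0.0906])]
finger tip px [array([0.5507, 0.0512, 0.1037]), array([0.5505, 0.0611, 0.1033]), array([0.5546, 0.048 , 0.1087]), array([0.5543, 0.0646, 0.1081])]
fing row280 [(250, array([0.555 , 0.0431, 0.113 ])), (258, array([0.5546, 0.0465, 0.1134])), (270, array([0.5501, 0.0517, 0.1214])), (294, array([0.5503, 0.0612, 0.1202])), (305, array([0.5544, 0.0665, 0.1123])), (312, array([0.5543, 0.0695, 0.1121]))]
tcp proj [281.5446 243.4005] handle pred [233.592  258.4488]
pivot [0.4329 0.0701 0.0485] r1 [0.5662 0.0008 0.0444] r2 [0.5164 0.0049 0.0441]
s2 expected tip [445.1867 346.8887] handle top [443.7694 280.1574]
```

Run:
```python
from st import *
for n,tz in(("w1",.2568),("w3",.057)):
    z=np.load(n+"c.npz"); c=(z["K"],z["R"],z["t"]); d=np.load(n+".npy"); cl=cloud(c,d)
    print(n,"cam",-c[1].T@c[2],"below tcp by", (-c[1].T@c[2])[2]-tz, "fingers lowest z:",end=" ")
    m=(d>0)&(d<.33 if n=="w3" else d<.28); m[:200]=0
    zz=cl[m&(cl[...,2]>.095)][:,2]; print(np.percentile(zz,[0,.5,2,10]))
    for u in ((150,170,180,380,400) if n=="w1" else (265,272,288,296)):
        col=cl[200:300,u,2]; print(u,[ (v+200,round(float(col[v]),3)) for v in range(50,100,5)])
s=env.observe(); print(s["position"],s["q"])
im,d=imaging.get_image("side"); c=cam("side"); cl=cloud(c,d); np.save("s3.npy",d)
b=cl[(np.abs(cl[...,0]-.56)<.03)&(np.abs(cl[...,1]-.055)<.025)]; b=b[b[:,2]>.05]; print(len(b),np.sort(b[:,2])[:25])
```

```text
w1 cam [0.3812 0.1261 0.4341] below tcp by 0.17731389286003402 fingers lowest z: [0.3038 0.3086 0.3146 0.3362]
150 [(250, 0.001), (255, 0.002), (260, -0.0), (265, -0.0), (270, 0.0), (275, 0.0), (280, 0.001), (285, 0.317), (290, 0.328), (295, 0.331)]
170 [(250, -0.0), (255, 0.001), (260, -0.0), (265, -0.0), (270, 0.312), (275, 0.315), (280, 0.319), (285, 0.323), (290, 0.325), (295, 0.326)]
180 [(250, 0.001), (255, -0.0), (260, 0.0), (265, -0.001), (270, 0.311), (275, 0.312), (280, 0.314), (285, 0.314), (290, 0.314), (295, 0.315)]
380 [(250, 0.011), (255, 0.012), (260, 0.013), (265, 0.011), (270, 0.311), (275, 0.312), (280, 0.313), (285, 0.313), (290, 0.313), (295, 0.313)]
400 [(250, 0.012), (255, 0.014), (260, 0.001), (265, 0.001), (270, -0.0), (275, 0.001), (280, 0.32), (285, 0.322), (290, 0.328), (295, 0.33)]
w3 cam [0.4888 0.053  0.2344] below tcp by 0.17742085790816314 fingers lowest z: [0.095  0.102  0.1131 0.1415]
265 [(250, 0.013), (255, 0.012), (260, 0.013), (265, 0.013), (270, 0.112), (275, 0.116), (280, 0.12), (285, 0.125), (290, 0.128), (295, 0.133)]
272 [(250, 0.012), (255, 0.095), (260, 0.101), (265, 0.107), (270, 0.112), (275, 0.116), (280, 0.12), (285, 0.124), (290, 0.127), (295, 0.128)]
288 [(250, 0.013), (255, 0.095), (260, 0.101), (265, 0.107), (270, 0.111), (275, 0.115), (280, 0.119), (285, 0.124), (290, 0.127), (295, 0.129)]
296 [(250, 0.013), (255, 0.013), (260, 0.013), (265, 0.012), (270, 0.111), (275, 0.116), (280, 0.121), (285, 0.123), (290, 0.128), (295, 0.133)]
[0.5603 0.057  0.0572] [ -6.2494  30.9775  84.048    0.0367  64.9694 -98.6868]
411 [0.0533 0.0566 0.0635 0.0645 0.0713 0.0873 0.0875 0.0875 0.0888 0.0888
 0.0896 0.0899 0.0919 0.0948 0.0948 0.0951 0.096  0.0977 0.0996 0.0997
 0.1    0.1002 0.1004 0.1028 0.1035]
```

The gripper really ends about 36 mm short of the reported TCP when shut: the tips are seen at z≈0.093 with the TCP at 0.057. They therefore passed over the 90 mm post. I'll go back and come down lower, checking with the camera.

arm_command --turn '[[0, 0, 0], [0, 0, 0], [0, 0, 0], [0, 0, 0], [0, 0, 0], [0, 0, 0.9], [0, 0, 0.9], [0, 0, 0.9], [0, 0, 0.9], [0, 0, 0]]' --xyz '[[0, 0, -0.6], [0, 0, -0.6], [0.12, -0.4, 0], [0.12, -0.4, 0], [0.12, -0.4, 0], [0, 0, 0.4], [0, 0, 0.4], [0, 0, 0.4], [0, 0, 0.35], [0, 0, 0]]' --claw '[0, 0, 0, 0, 0, 0, 0, 0, 0, 0]'

```text
time_s: 4.6
position: [0.5428, -0.0058, 0.0378]
tool_rot: [[-0.96, 0.28, -0.004], [0.28, 0.96, 0.001], [0.004, -0.0, -1.0]]
ft_force: [-0.7, -0.7, -0.0]
grip_width: 0.0001
gripper_force: 0.0
```

Run:
```python
from st import *
pol(); print(env.observe()["position"])
c=cam("wrist"); im,d=imaging.get_image("wrist"); cl=cloud(c,d); cv2.imwrite("pics/w4.png",im)
for u in(268,274,281,288,294): print(u,[(v,np.round(cl[v,u],3).tolist()) for v in range(248,272,4)])
```

```text
t 4.60 tool arm-angle -0.2839 swing-equiv -0.0092 x' 0.1382 y' -0.0391 Ft 0.82 Fr -0.46 |F| 0.94 q6 -86.8
[ 0.5428 -0.0058  0.0378]
268 [(248, [0.554, -0.018, 0.012]), (252, [0.557, -0.019, 0.012]), (256, [0.532, -0.009, 0.077]), (260, [0.532, -0.009, 0.082]), (264, [0.532, -0.009, 0.086]), (268, [0.532, -0.009, 0.09])]
274 [(248, [0.555, -0.014, 0.013]), (252, [0.558, -0.015, 0.012]), (256, [0.533, -0.006, 0.078]), (260, [0.533, -0.006, 0.083]), (264, [0.533, -0.006, 0.086]), (268, [0.533, -0.006, 0.09])]
281 [(248, [0.556, -0.01, 0.012]), (252, [0.559, -0.01, 0.013]), (256, [0.534, -0.003, 0.078]), (260, [0.534, -0.003, 0.082]), (264, [0.534, -0.003, 0.086]), (268, [0.534, -0.003, 0.091])]
288 [(248, [0.557, -0.005, 0.012]), (252, [0.56, -0.006, 0.012]), (256, [0.534, 0.0, 0.078]), (260, [0.535, -0.0, 0.082]), (264, [0.535, -0.0, 0.085]), (268, [0.534, -0.0, 0.091])]
294 [(248, [0.558, -0.001, 0.013]), (252, [0.559, -0.001, 0.018]), (256, [0.535, 0.003, 0.079]), (260, [0.536, 0.002, 0.082]), (264, [0.536, 0.002, 0.086]), (268, [0.535, 0.002, 0.09])]
```

View pics/w4.png

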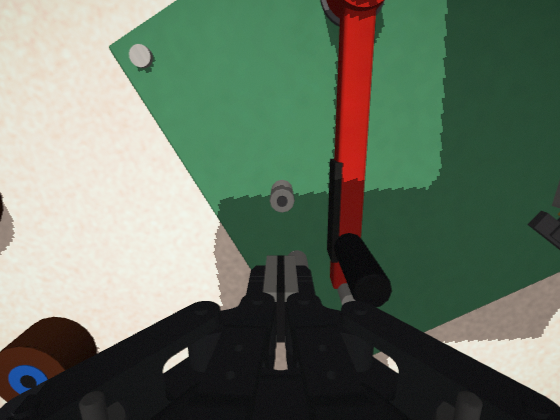

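The wrist view shows the fingers at (281,260) on the roller side of the handle (365,270), with the tips at z≈0.076 and TCP z at 0.038. That confirms the 38 mm shortfall. I'll go 20 mm lower and feel for contact.

arm_command --turn '[[0, 0, 0], [0, 0, 0], [0, 0, 0], [0, 0, 0], [0, 0, 0], [0, 0, 0], [0, 0, 0]]' --xyz '[[0, 0, 0.2], [0, 0, 0.2], [0, 0, 0], [0, 0.1, 0], [0, 0.1, 0], [0, 0.1, 0], [0, 0.06, 0]]' --claw '[0, 0, 0, 0, 0, 0, 0]'

```text
time_s: 5.35
position: [0.5494, 0.0121, 0.0199]
tool_rot: [[-0.961, 0.276, 0.001], [0.276, 0.961, -0.001], [-0.001, -0.001, -1.0]]
ft_force: [-0.5, -3.9, 1.1]
grip_width: -0.0001
gripper_force: 2.0
```

```bash
python3 -c "
from st import *
pol();print(env.observe()['position'])"
```

```text
t 5.35 tool arm-angle -0.2799 swing-equiv -0.0052 x' 0.1396 y' -0.0206 Ft 3.92 Fr 0.64 |F| 4.12 q6 -85.0
[0.5494 0.0121 0.0199]
```

arm_command --turn '[[0, 0, -0.2], [0, 0, -0.4], [0, 0, -0.5], [0, 0, -0.5], [0, 0, -0.5], [0, 0, -0.5], [0, 0, -0.5], [0, 0, -0.5], [0, 0, -0.5], [0, 0, -0.5], [0, 0, -0.4], [0, 0, -0.2]]' --xyz '[[-0.006, 0.049, 0], [-0.013, 0.098, 0], [-0.016, 0.122, 0], [-0.016, 0.122, 0], [-0.016, 0.122, 0], [-0.016, 0.122, 0], [-0.016, 0.122, 0], [-0.016, 0.122, 0], [-0.016, 0.122, 0], [-0.016, 0.122, 0], [-0.013, 0.098, 0], [-0.006, 0.049, 0]]' --claw '[0, 0, 0, 0, 0, 0, 0, 0, 0, 0, 0, 0]'

```text
time_s: 6.55
position: [0.5624, 0.0736, 0.0199]
tool_rot: [[-0.985, -0.175, 0.001], [-0.175, 0.985, -0.001], [-0.001, -0.001, -1.0]]
ft_force: [-0.4, -7.8, 1.9]
grip_width: 0.0001
gripper_force: 3.5
```

```bash
python3 -c "
from st import *
pol();print(env.observe()['position'])"
```

```text
t 6.55 tool arm-angle 0.1763 swing-equiv 0.4510 x' 0.1398 y' -0.0216 Ft 7.60 Fr -1.80 |F| 8.04 q6 -104.5
[0.5624 0.0736 0.0199]
```

arm_command --turn '[[0, 0, -0.2], [0, 0, -0.5], [0, 0, -0.5], [0, 0, -0.5], [0, 0, -0.5], [0, 0, -0.4], [0, 0, -0.2], [0, 0, 0]]' --xyz '[[-0.006, 0.049, 0], [-0.016, 0.122, 0], [-0.016, 0.122, 0], [-0.016, 0.122, 0], [-0.016, 0.122, 0], [-0.013, 0.098, 0], [-0.006, 0.049, 0], [0, 0, 0]]' --claw '[0, 0, 0, 0, 0, 0, 0, 0]'

```text
time_s: 7.35
position: [0.5579, 0.1074, 0.0199]
tool_rot: [[-0.913, -0.408, 0.002], [-0.408, 0.913, -0.002], [-0.001, -0.002, -1.0]]
ft_force: [2.1, -7.9, 1.0]
grip_width: 0.0001
gripper_force: 4.2
```

```bash
python3 -c "
from st import *
pol()"
```

```text
t 7.35 tool arm-angle 0.4199 swing-equiv 0.6946 x' 0.1400 y' -0.0220 Ft 8.05 Fr -1.34 |F| 8.23 q6 -115.0
```

arm_command --turn '[[0, 0, -0.3], [0, 0, -0.3], [0, 0, -0.3], [0, 0, -0.3], [0, 0, 0]]' --xyz '[[-0.01, 0.073, 0], [-0.01, 0.073, 0], [-0.01, 0.073, 0], [-0.01, 0.073, 0], [0, 0, 0]]' --claw '[0, 0, 0, 0, 0]'

```text
time_s: 7.85
position: [0.5535, 0.1213, 0.02]
tool_rot: [[-0.865, -0.501, 0.002], [-0.501, 0.865, -0.002], [-0.001, -0.003, -1.0]]
ft_force: [3.6, -8.7, 1.1]
grip_width: 0.0001
gripper_force: 4.5
```

```bash
python3 -c "
from st import *
pol()"
```

```text
t 7.85 tool arm-angle 0.5248 swing-equiv 0.7995 x' 0.1401 y' -0.0223 Ft 9.32 Fr -1.25 |F| 9.47 q6 -119.6
```

arm_command --turn '[[0, 0, -0.16], [0, 0, -0.16], [0, 0, 0]]' --xyz '[[-0.005, 0.039, 0], [-0.005, 0.039, 0], [0, 0, 0]]' --claw '[0, 0, 0]'

```text
time_s: 8.15
position: [0.5521, 0.1247, 0.02]
tool_rot: [[-0.851, -0.525, 0.003], [-0.525, 0.851, -0.002], [-0.002, -0.003, -1.0]]
ft_force: [3.8, -8.8, -0.4]
grip_width: -0.0004
gripper_force: 4.7
```

```bash
python3 -c "
from st import *
pol()"
```

```text
t 8.15 tool arm-angle 0.5522 swing-equiv 0.8269 x' 0.1402 y' -0.0225 Ft 9.53 Fr -1.38 |F| 9.63 q6 -120.8
```

arm_command --turn '[[0, 0, -0.16], [0, 0, -0.16], [0, 0, 0]]' --xyz '[[-0.005, 0.039, 0], [-0.005, 0.039, 0], [0, 0, 0]]' --claw '[0, 0, 0]'

```text
time_s: 8.45
position: [0.5507, 0.1283, 0.02]
tool_rot: [[-0.836, -0.548, 0.003], [-0.548, 0.836, -0.002], [-0.002, -0.003, -1.0]]
ft_force: [4.7, -8.4, 0.6]
grip_width: -0.0001
gripper_force: 4.8
```

```bash
python3 -c "
from st import *
pol()"
```

```text
t 8.45 tool arm-angle 0.5800 swing-equiv 0.8547 x' 0.1402 y' -0.0226 Ft 9.61 Fr -0.68 |F| 9.65 q6 -122.0
```

arm_command --turn '[[0, 0, -0.16], [0, 0, -0.16], [0, 0, 0]]' --xyz '[[-0.005, 0.039, 0], [-0.005, 0.039, 0], [0, 0, 0]]' --claw '[0, 0, 0]'

```text
time_s: 8.75
position: [0.5492, 0.1316, 0.02]
tool_rot: [[-0.821, -0.571, 0.004], [-0.571, 0.821, -0.002], [-0.002, -0.004, -1.0]]
ft_force: [5.6, -9.6, -1.0]
grip_width: 0.0001
gripper_force: 5.4
```

```bash
python3 -c "
from st import *
pol()"
```

```text
t 8.75 tool arm-angle 0.6079 swing-equiv 0.8826 x' 0.1402 y' -0.0230 Ft 11.09 Fr -0.88 |F| 11.17 q6 -123.2
```

arm_command --turn '[[0, 0, -0.16], [0, 0, -0.16], [0, 0, 0]]' --xyz '[[-0.005, 0.039, 0], [-0.005, 0.039, 0], [0, 0, 0]]' --claw '[0, 0, 0]'

```text
time_s: 9.05
position: [0.5477, 0.1349, 0.0201]
tool_rot: [[-0.805, -0.594, 0.004], [-0.594, 0.805, -0.002], [-0.002, -0.004, -1.0]]
ft_force: [6.5, -10.2, -0.6]
grip_width: -0.0001
gripper_force: 5.9
```

```bash
python3 -c "
from st import *
pol()"
```

```text
t 9.05 tool arm-angle 0.6357 swing-equiv 0.9104 x' 0.1402 y' -0.0233 Ft 12.09 Fr -0.80 |F| 12.13 q6 -124.5
```

arm_command --turn '[[0, 0, -0.12], [0, 0, -0.12], [0, 0, 0]]' --xyz '[[-0.004, 0.029, 0], [-0.004, 0.029, 0], [0, 0, 0]]' --claw '[0, 0, 0]'

```text
time_s: 9.35
position: [0.5464, 0.1373, 0.0201]
tool_rot: [[-0.792, -0.61, 0.005], [-0.61, 0.792, -0.002], [-0.002, -0.005, -1.0]]
ft_force: [6.5, -10.2, -1.7]
grip_width: -0.0002
gripper_force: 6.3
```

```bash
python3 -c "
from st import *
pol()"
```

```text
t 9.35 tool arm-angle 0.6566 swing-equiv 0.9313 x' 0.1402 y' -0.0236 Ft 12.05 Fr -1.09 |F| 12.21 q6 -125.4
```

arm_command --turn '[[0, 0, -0.12], [0, 0, -0.12], [0, 0, 0]]' --xyz '[[-0.004, 0.029, 0], [-0.004, 0.029, 0], [0, 0, 0]]' --claw '[0, 0, 0]'

```text
time_s: 9.65
position: [0.5451, 0.1398, 0.0201]
tool_rot: [[-0.779, -0.627, 0.005], [-0.627, 0.779, -0.002], [-0.002, -0.005, -1.0]]
ft_force: [8.1, -10.7, -2.2]
grip_width: 0.0003
gripper_force: 6.6
```

```bash
python3 -c "
from st import *
pol()"
```

```text
t 9.65 tool arm-angle 0.6775 swing-equiv 0.9522 x' 0.1403 y' -0.0237 Ft 13.41 Fr -0.35 |F| 13.60 q6 -126.3
```

arm_command --turn '[[0, 0, -0.08], [0, 0, -0.08], [0, 0, 0]]' --xyz '[[-0.003, 0.02, 0], [-0.003, 0.02, 0], [0, 0, 0]]' --claw '[0, 0, 0]'

```text
time_s: 9.95
position: [0.5439, 0.1419, 0.0201]
tool_rot: [[-0.77, -0.638, 0.005], [-0.638, 0.77, -0.002], [-0.002, -0.004, -1.0]]
ft_force: [6.7, -8.8, -1.8]
grip_width: 0.0002
gripper_force: 5.8
```

```bash
python3 -c "
from st import *
pol()"
```

```text
t 9.95 tool arm-angle 0.6913 swing-equiv 0.9660 x' 0.1403 y' -0.0233 Ft 11.09 Fr -0.47 |F| 11.24 q6 -126.9
```

Force dropped from 13.4 N to 11.1 N, which is the click. I'll nudge 1 mm more, then ease off.

arm_command --turn '[[0, 0, -0.04], [0, 0, 0]]' --xyz '[[0, 0.02, 0], [0, 0, 0]]' --claw '[0, 0]'

```text
time_s: 10.15
position: [0.5433, 0.1427, 0.0201]
tool_rot: [[-0.768, -0.64, 0.005], [-0.64, 0.768, -0.002], [-0.003, -0.004, -1.0]]
ft_force: [7.3, -8.3, -1.5]
grip_width: 0.0002
gripper_force: 5.6
```

```bash
python3 -c "
from st import *
pol()"
```

```text
t 10.15 tool arm-angle 0.6947 swing-equiv 0.9694 x' 0.1403 y' -0.0227 Ft 11.08 Fr 0.27 |F| 11.19 q6 -127.0
```

arm_command --turn '[[0, 0, 0], [0, 0, 0], [0, 0, 0], [0, 0, 0], [0, 0, 0]]' --xyz '[[0, -0.06, 0], [0, -0.06, 0], [0, -0.06, 0], [0, -0.06, 0], [0, 0, 0]]' --claw '[0, 0, 0, 0, 0]'

```text
time_s: 10.65
position: [0.5498, 0.1329, 0.0199]
tool_rot: [[-0.768, -0.64, 0.002], [-0.64, 0.768, -0.002], [0.0, -0.003, -1.0]]
ft_force: [2.4, -11.5, 1.9]
grip_width: 0.0001
gripper_force: 5.4
```

```bash
python3 -c "
from st import *
pol()"
```

```text
t 10.65 tool arm-angle 0.6947 swing-equiv 0.9694 x' 0.1390 y' -0.0344 Ft 10.34 Fr -5.54 |F| 11.88 q6 -128.0
```

The arm followed back at 10 N, so the catch has not engaged yet. I'll push forward again and go farther, until I feel the buffer.

arm_command --turn '[[0, 0, 0], [0, 0, 0], [0, 0, 0], [0, 0, 0], [0, 0, -0.04], [0, 0, -0.04], [0, 0, 0]]' --xyz '[[0, 0.06, 0], [0, 0.06, 0], [0, 0.06, 0], [0, 0.06, 0], [-0.001, 0.01, 0], [-0.001, 0.01, 0], [0, 0, 0]]' --claw '[0, 0, 0, 0, 0, 0, 0]'

```text
time_s: 11.35
position: [0.5428, 0.1436, 0.0201]
tool_rot: [[-0.764, -0.646, 0.005], [-0.646, 0.764, -0.002], [-0.003, -0.004, -1.0]]
ft_force: [7.1, -7.9, -1.6]
grip_width: 0.0002
gripper_force: 5.6
```

```bash
python3 -c "
from st import *
pol()"
```

```text
t 11.35 tool arm-angle 0.7017 swing-equiv 0.9764 x' 0.1403 y' -0.0227 Ft 10.66 Fr 0.34 |F| 10.79 q6 -127.3
```

arm_command --turn '[[0, 0, -0.08], [0, 0, -0.08], [0, 0, 0]]' --xyz '[[-0.003, 0.02, 0], [-0.003, 0.02, 0], [0, 0, 0]]' --claw '[0, 0, 0]'

```text
time_s: 11.65
position: [0.5417, 0.1454, 0.0201]
tool_rot: [[-0.755, -0.656, 0.005], [-0.656, 0.755, -0.001], [-0.003, -0.004, -1.0]]
ft_force: [7.2, -8.5, -1.0]
grip_width: 0.0002
gripper_force: 5.5
```

```bash
python3 -c "
from st import *
pol()"
```

```text
t 11.65 tool arm-angle 0.7158 swing-equiv 0.9905 x' 0.1403 y' -0.0226 Ft 11.15 Fr -0.20 |F| 11.19 q6 -128.0
```

arm_command --turn '[[0, 0, -0.12], [0, 0, -0.12], [0, 0, 0]]' --xyz '[[-0.004, 0.029, 0], [-0.004, 0.029, 0], [0, 0, 0]]' --claw '[0, 0, 0]'

```text
time_s: 11.95
position: [0.5399, 0.1482, 0.0201]
tool_rot: [[-0.741, -0.672, 0.005], [-0.672, 0.741, -0.001], [-0.003, -0.004, -1.0]]
ft_force: [7.0, -6.4, -1.5]
grip_width: 0.0001
gripper_force: 4.6
```

```bash
python3 -c "
from st import *
pol()"
```

```text
t 11.95 tool arm-angle 0.7368 swing-equiv 1.0115 x' 0.1404 y' -0.0223 Ft 9.45 Fr 0.82 |F| 9.59 q6 -128.9
```

arm_command --turn '[[0, 0, -0.08], [0, 0, -0.08], [0, 0, 0]]' --xyz '[[-0.003, 0.02, 0], [-0.003, 0.02, 0], [0, 0, 0]]' --claw '[0, 0, 0]'

```text
time_s: 12.25
position: [0.5391, 0.1497, 0.0201]
tool_rot: [[-0.731, -0.682, 0.005], [-0.682, 0.731, -0.001], [-0.003, -0.004, -1.0]]
ft_force: [8.0, -8.4, -2.0]
grip_width: -0.0001
gripper_force: 5.4
```

```bash
python3 -c "
from st import *
pol()"
```

```text
t 12.25 tool arm-angle 0.7507 swing-equiv 1.0254 x' 0.1404 y' -0.0226 Ft 11.60 Fr 0.09 |F| 11.77 q6 -129.5
```

arm_command --turn '[[0, 0, -0.04], [0, 0, 0]]' --xyz '[[-0.001, 0.02, 0], [0, 0, 0]]' --claw '[0, 0]'

```text
time_s: 12.45
position: [0.5388, 0.1501, 0.0201]
tool_rot: [[-0.729, -0.685, 0.006], [-0.685, 0.729, -0.002], [-0.003, -0.005, -1.0]]
ft_force: [8.5, -10.7, -2.2]
grip_width: 0.0002
gripper_force: 6.5
```

```bash
python3 -c "
from st import *
pol()"
```

```text
t 12.45 tool arm-angle 0.7541 swing-equiv 1.0288 x' 0.1404 y' -0.0226 Ft 13.62 Fr -1.10 |F| 13.83 q6 -129.6
```

That steep rise is the rubber buffer, so I'll ease off and check that the catch holds.

arm_command --turn '[[0, 0, 0], [0, 0, 0], [0, 0, 0], [0, 0, 0], [0, 0, 0]]' --xyz '[[0, -0.06, 0], [0, -0.06, 0], [0, -0.06, 0], [0, -0.06, 0], [0, 0, 0]]' --claw '[0, 0, 0, 0, 0]'

```text
time_s: 12.95
position: [0.5443, 0.1425, 0.0195]
tool_rot: [[-0.73, -0.684, -0.0], [-0.684, 0.73, 0.0], [0.0, 0.0, -1.0]]
ft_force: [-0.4, 0.3, -0.4]
grip_width: -0.0006
gripper_force: 0.0
```

```bash
python3 -c "
from st import *
pol()"
```

```text
t 12.95 tool arm-angle 0.7528 swing-equiv 1.0275 x' 0.1392 y' -0.0317 Ft -0.49 Fr -0.07 |F| 0.65 q6 -130.5
```

The catch holds. I'll leave the handle, rise and go to the blue roll.

arm_command --turn '[[0, 0, 0], [0, 0, 0], [0, 0, 0], [0, 0, 0], [0, 0, 0], [0, 0, 0], [0, 0, 0], [0, 0, 0], [0, 0, 0], [0, 0, 0], [0, 0, 0], [0, 0, 1]]' --xyz '[[0, -0.25, 0], [0, -0.25, 0], [0, 0, -0.9], [0, 0, -0.9], [0.6, -0.7, -0.2], [0.6, -0.7, -0.2], [0.6, -0.7, -0.2], [0.6, -0.7, -0.2], [0.6, -0.7, -0.2], [0.6, -0.7, 0], [0.6, -0.7, 0], [0, 0, 0]]' --claw '[0, 0, 0, 0, 80, 80, 80, 80, 80, 80, 80, 80]'

```text
time_s: 14.15
position: [0.5753, -0.2046, 0.1591]
tool_rot: [[-0.791, -0.612, 0.0], [-0.612, 0.791, -0.001], [0.001, -0.001, -1.0]]
ft_force: [-0.2, 0.6, 0.7]
grip_width: 0.0801
gripper_force: 0.0
```

arm_command --turn '[[0, 0, 1], [0, 0, 1], [0, 0, 1], [0, 0, 1], [0, 0, 1], [0, 0, 1], [0, 0, 1], [0, 0, 1], [0, 0, 1], [0, 0, 1], [0, 0, 1], [0, 0, 1]]' --xyz '[[0, 0, 0], [0, 0, 0], [0, 0, 0], [0, 0, 0], [0, 0, 0], [0, 0, 0], [0, 0, 0], [0, 0, 0], [0, 0, 0], [0, 0, 0], [0, 0, 0], [0, 0, 0]]' --claw '[80, 80, 80, 80, 80, 80, 80, 80, 80, 80, 80, 80]'

```text
time_s: 15.35
position: [0.5756, -0.1992, 0.1596]
tool_rot: [[-0.926, 0.376, 0.0], [0.376, 0.926, -0.0], [-0.0, -0.0, -1.0]]
ft_force: [-0.4, -0.2, -0.5]
grip_width: 0.0798
gripper_force: 0.0
```

arm_command --turn '[[0, 0, 1], [0, 0, 1], [0, 0, 1], [0, 0, 1], [0, 0, 1], [0, 0, 1], [0, 0, 1], [0, 0, 1], [0, 0, 1], [0, 0, 1], [0, 0, 1], [0, 0, 1]]' --xyz '[[0, 0, 0], [0, 0, 0], [0, 0, 0], [0, 0, 0], [0, 0, 0], [0, 0, 0], [0, 0, 0], [0, 0, 0], [0, 0, 0], [0, 0, 0], [0, 0, 0], [0, 0, 0]]' --claw '[80, 80, 80, 80, 80, 80, 80, 80, 80, 80, 80, 80]'

```text
time_s: 16.55
position: [0.5756, -0.1992, 0.1596]
tool_rot: [[-0.137, 0.991, 0.0], [0.991, 0.137, -0.0], [-0.0, 0.0, -1.0]]
ft_force: [0.5, -0.8, 1.0]
grip_width: 0.0802
gripper_force: 0.0
```

```bash
cat > roll.py <<'E'
from st import *
s=st(); c=cam("wrist"); im,d=imaging.get_image("wrist"); cl=cloud(c,d); cv2.imwrite("pics/w5.png",im); np.save("w5.npy",d); np.savez("w5c.npz",K=c[0],R=c[1],t=c[2])
H,S,V=cv2.split(cv2.cvtColor(im,cv2.COLOR_BGR2HSV))
m=((H>100)&(H<128)&(S>110)&(V>40)).astype(np.uint8); n,lab,stt,ce=cv2.connectedComponentsWithStats(m)
for i in range(1,n):
    if stt[i,4]>40: print("blue",ce[i],stt[i],ray(c,*ce[i],.035))
m=(cl[...,2]>.031)&(cl[...,2]<.039)&(np.hypot(cl[...,0]-.591,cl[...,1]+.2025)<.045)
q=cl[m]; print("top disc",len(q),q.min(0),q.max(0),(q.min(0)+q.max(0))/2)
E
python3 roll.py
```

```text
t 16.6 pos [ 0.5756 -0.1992  0.1596] ang -1.050 rad 0.3108 yaxis 7.9 F [ 0.537  -0.787   0.9771] grip 0.0802 q [-30.2118  29.3113  68.0547  -0.0049  82.6276 -38.0977]
blue [296.0276 201.3945] [283 188  28  27 507] [ 0.5928 -0.2027  0.035 ]
top disc 2462 [ 0.5653 -0.2301  0.031 ] [ 0.6205 -0.1748  0.0383] [ 0.5929 -0.2025  0.0347]
```

View pics/w5.png

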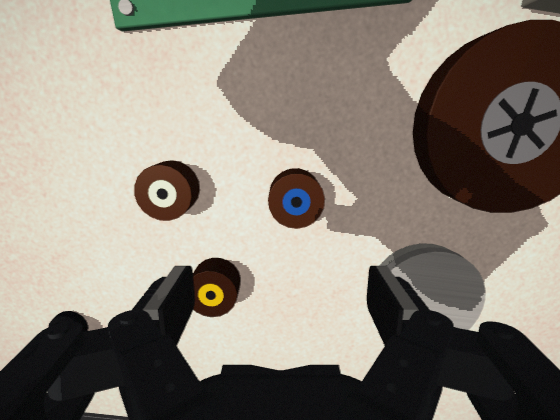

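The blue roll is at pixel (296,201), world (0.593,-0.2026). The white roll (162,193), yellow roll (210,294) and film can (435,285) are all clear of the grasp. I'll line up, come partway down and check the tip height.

arm_command --turn '[[0, 0, 0], [0, 0, 0], [0, 0, 0], [0, 0, 0], [0, 0, 0], [0, 0, 0], [0, 0, 0], [0, 0, 0]]' --xyz '[[-0.06, 0.17, 0], [-0.055, 0.163, 0], [0, 0, 0.52], [0, 0, 0.52], [0, 0, 0.52], [0, 0, 0.52], [0, 0, 0.52], [0, 0, 0]]' --claw '[76, 76, 76, 76, 76, 76, 76, 76]'

```text
time_s: 17.4
position: [0.5917, -0.2009, 0.0261]
tool_rot: [[-0.143, 0.99, -0.006], [0.99, 0.143, 0.003], [0.004, -0.005, -1.0]]
ft_force: [0.2, 0.5, 0.2]
grip_width: 0.0755
gripper_force: 0.0
```

Run:
```python
from st import *
s=st(); c=cam("wrist"); im,d=imaging.get_image("wrist"); cl=cloud(c,d); cv2.imwrite("pics/w6.png",im); np.save("w6.npy",d)
m=(cl[...,2]>.031)&(cl[...,2]<.039)&(np.hypot(cl[...,0]-.591,cl[...,1]+.2025)<.04)
q=cl[m]; print("top disc",len(q),(q.min(0)+q.max(0))/2)
for u in list(range(150,200,8))+list(range(368,410,8)):
    col=d[200:330,u]; i=np.where((col>0)&(cl[200:330,u,2]>.05))[0]
    if len(i): print(u,200+i[0],cl[200+i[0],u])
```

```text
t 17.4 pos [ 0.5917 -0.2009  0.0261] ang -1.009 rad 0.3205 yaxis 8.2 F [0.2213 0.5053 0.1564] grip 0.0755 q [-29.5925  38.4353  74.792    0.0013  67.148  -37.787 ]
top disc 6917 [ 0.5929 -0.2025  0.0346]
150 293 [ 0.5413 -0.2027  0.0916]
158 282 [ 0.5415 -0.2023  0.0835]
166 276 [ 0.5433 -0.2015  0.0792]
174 273 [ 0.5479 -0.1972  0.0835]
182 264 [ 0.5485 -0.1973  0.0744]
190 264 [ 0.5518 -0.1973  0.0733]
198 274 [ 0.555  -0.2035  0.0701]
368 264 [ 0.6305 -0.1859  0.0732]
376 264 [ 0.6336 -0.1849  0.0743]
384 268 [ 0.6359 -0.1846  0.0782]
392 275 [ 0.6407 -0.1879  0.0769]
400 279 [ 0.643  -0.1877  0.0803]
408 288 [ 0.6433 -0.1874  0.0884]
```

View pics/w6.png

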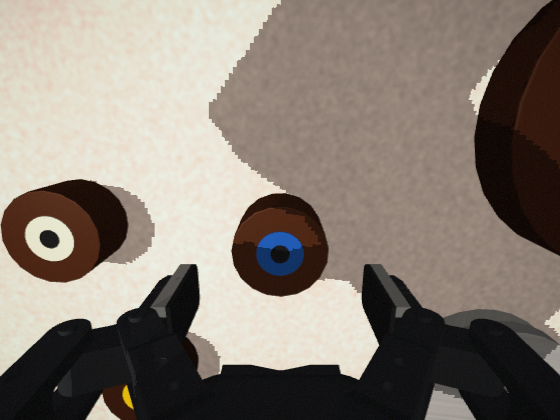

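The wrist view shows the roll (280,250) centred between the pads at (190,275) and (370,275), with the tips about 45 mm above the TCP reading. I'll go down and grip.

arm_command --turn '[[0, 0, 0], [0, 0, 0], [0, 0, 0], [0, 0, 0], [0, 0, 0], [0, 0, 0], [0, 0, 0], [0, 0, 0], [0, 0, 0], [0, 0, 0]]' --xyz '[[-0.035, 0.02, 0.3], [0, 0, 0.3], [0, 0, 0.3], [0, 0, 0.25], [0, 0, 0], [0, 0, 0], [0, 0, 0], [0, 0, 0], [0, 0, 0], [0, 0, 0]]' --claw '[76, 76, 76, 76, 45, 45, 45, 45, 45, 45]' --squeeze 40

```text
time_s: 18.45
position: [0.5941, -0.2031, -0.0277]
tool_rot: [[-0.141, 0.99, 0.0], [0.99, 0.141, -0.0], [-0.0, 0.0, -1.0]]
ft_force: [-0.3, 0.3, -1.5]
grip_width: 0.0549
gripper_force: 42.6
```

```bash
python3 -c "
from st import *
s=st();print(s['gripper_force'])"
```

```text
t 18.4 pos [ 0.5941 -0.2031 -0.0277] ang -1.006 rad 0.3237 yaxis 8.1 F [-0.3003  0.2869 -1.4799] grip 0.0549 q [-29.6611  42.4237  77.1214   0.0004  60.439  -37.7833]
42.618480920791626
```

arm_command --turn '[[0, 0, 0], [0, 0, 0], [0, 0, 0], [0, 0, 0], [0, 0, 0], [0, 0, 0], [0, 0, 0], [0, 0, 0], [0, 0, 0], [0, 0, 0], [0, 0, 0], [0, 0, 0]]' --xyz '[[0, 0, -0.3], [0, 0, -0.6], [0, 0, -0.6], [0, 0, -0.3], [0.4, -0.03, 0], [0.7, -0.05, 0], [0.75, -0.06, 0], [0.75, -0.06, 0], [0.75, -0.06, 0], [0.75, -0.06, 0], [0.55, -0.04, 0], [0.34, -0.02, 0]]' --claw '[45, 45, 45, 45, 45, 45, 45, 45, 45, 45, 45, 45]'

```text
time_s: 19.65
position: [0.5392, 0.0433, 0.0623]
tool_rot: [[-0.143, 0.99, -0.0], [0.99, 0.143, 0.0], [0.0, -0.0, -1.0]]
ft_force: [-0.4, -0.3, -1.6]
grip_width: 0.0549
gripper_force: 43.1
```

arm_command --turn '[[0, 0, 0.8], [0, 0, 0.8], [0, 0, 0.8], [0, 0, 0]]' --xyz '[[0, 0, 0], [0, 0, 0], [0, 0, 0], [0, 0, 0]]' --claw '[45, 45, 45, 45]'

```text
time_s: 20.05
position: [0.54, 0.0413, 0.0622]
tool_rot: [[0.068, 0.998, 0.0], [0.998, -0.068, -0.0], [-0.0, 0.0, -1.0]]
ft_force: [0.7, -0.4, -2.4]
grip_width: 0.0546
gripper_force: 43.1
```

Run:
```python
from st import *
s=st(); c=cam("wrist"); im,d=imaging.get_image("wrist"); cl=cloud(c,d); cv2.imwrite("pics/w7.png",im); np.save("w7.npy",d)
H,S,V=cv2.split(cv2.cvtColor(im,cv2.COLOR_BGR2HSV))
m=((H>100)&(H<128)&(S>110)&(V>40)).astype(np.uint8); n,lab,stt,ce=cv2.connectedComponentsWithStats(m)
for i in range(1,n):
    if stt[i,4]>60: print("blue",ce[i],stt[i,4],np.median(cl[lab==i],0),ray(c,*ce[i],np.median(cl[lab==i][:,2])))
for p in((.5125,.0055,.042),(.5615,.0015,.042),(.5404,.0411,.012)): print(proj(c,p))
```

```text
t 20.1 pos [0.54   0.0413 0.0622] ang -0.240 rad 0.1225 yaxis -3.9 F [ 0.7064 -0.3539 -2.4019] grip 0.0546 q [-8.1589 28.8112 87.2788 -0.0011 63.902  -4.2532]
blue [280.2335 300.9802] 2629 [0.5414 0.0429 0.1261] [0.5413 0.0426 0.1261]
[242.2829 283.9049]
[313.3543 284.7263]
[279.1058 219.1682]
```

View pics/w7.png

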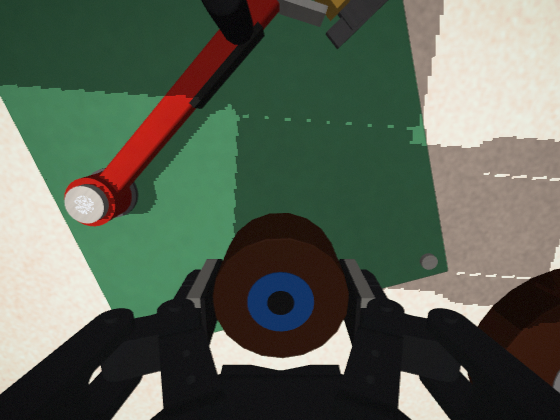

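The wrist view shows the arm still cocked, with its handle at (230,15), and the roll held level at (280,300), about 14 mm short of the seat. I'll lower it.

arm_command --turn '[[0, 0, 0], [0, 0, 0], [0, 0, 0], [0, 0, 0], [0, 0, 0], [0, 0, 0], [0, 0, 0]]' --xyz '[[-0.03, -0.02, 0.4], [0, 0, 0.4], [0, 0, 0.4], [0, 0, 0.2], [0, 0, 0.1], [0, 0, 0.04], [0, 0, 0]]' --claw '[45, 45, 45, 45, 45, 45, 45]'

```text
time_s: 20.8
position: [0.5392, 0.0397, -0.0144]
tool_rot: [[0.067, 0.998, 0.001], [0.998, -0.067, -0.0], [-0.0, 0.001, -1.0]]
ft_force: [-0.4, -0.1, -2.5]
grip_width: 0.055
gripper_force: 43.1
```

arm_command --turn '[[0, 0, 0], [0, 0, 0], [0, 0, 0]]' --xyz '[[0, 0, 0.015], [0, 0, 0.015], [0, 0, 0]]' --claw '[45, 45, 45]'

```text
time_s: 21.1
position: [0.5393, 0.0397, -0.0157]
tool_rot: [[0.068, 0.998, 0.001], [0.998, -0.068, -0.0], [-0.0, 0.001, -1.0]]
ft_force: [0.2, 0.1, 2.4]
grip_width: 0.055
gripper_force: 43.5
```

arm_command --turn '[[0, 0, 0], [0, 0, 0], [0, 0, 0], [0, 0, 0], [0, 0, 0], [0, 0, 0], [0, 0, 0], [0, 0, 0], [0, 0, 0], [0, 0, 0], [0, 0, 0]]' --xyz '[[0, 0, 0], [0, 0, 0], [0, 0, 0], [0, 0, 0], [0, 0, 0], [0, 0, -0.2], [0, 0, -0.5], [0, 0, -0.6], [0, 0, -0.6], [0, 0, -0.5], [0, 0, 0]]' --claw '[58, 62, 68, 72, 72, 72, 72, 72, 72, 72, 72]'

```text
time_s: 22.2
position: [0.5406, 0.0396, 0.1076]
tool_rot: [[0.067, 0.998, 0.007], [0.998, -0.067, -0.001], [-0.001, 0.007, -1.0]]
ft_force: [0.9, -0.6, -0.4]
grip_width: 0.0717
gripper_force: 0.0
```

```bash
cat > chk.py <<'E'
from st import *
s=st(); c=cam("wrist"); im,d=imaging.get_image("wrist"); cl=cloud(c,d); cv2.imwrite("pics/w8.png",im)
H,S,V=cv2.split(cv2.cvtColor(im,cv2.COLOR_BGR2HSV))
m=((H>100)&(H<128)&(S>110)&(V>40)).astype(np.uint8); n,lab,stt,ce=cv2.connectedComponentsWithStats(m)
for i in range(1,n):
    if stt[i,4]>60: print("blue",ce[i],stt[i,4],np.median(cl[lab==i],0))
m=(cl[...,2]>.041)&(cl[...,2]<.053)&(np.hypot(cl[...,0]-.54,cl[...,1]-.041)<.034); q=cl[m]; print("disc",len(q),(q.min(0)+q.max(0))/2,q.max(0)-q.min(0))
E
python3 chk.py
```

```text
t 22.2 pos [0.5406 0.0396 0.1076] ang -0.252 rad 0.1235 yaxis -3.9 F [ 0.8585 -0.5596 -0.4262] grip 0.0717 q [-8.326  25.5483 84.1827 -0.0007 69.8571 -4.4573]
blue [277.9019 213.8764] 785 [0.5407 0.041  0.0482]
disc 3864 [0.5406 0.0404 0.0458] [0.055  0.0555 0.0095]
```

The roll stands flat about 12 mm short of the seat. Before the trigger push, I'll check for clearance around the tab.

Run:
```python
from st import *
z=np.load("w1c.npz"); c=(z["K"],z["R"],z["t"]); cl=cloud(c,np.load("w1.npy"))
a=.2253+.45; u=np.array([np.cos(a),np.sin(a)]); n=np.array([-u[1],u[0]]); e=cl[...,:2]-P; A=e@u; L=e@n; Z=cl[...,2]
m=(Z<.09)&(Z>-.01)
for lo in range(100,230,10):
    r=[]
    for l in range(20,110,10):
        k=m&(A>lo/1e3)&(A<lo/1e3+.01)&(L>l/1e3)&(L<l/1e3+.01); r.append(int(1000*np.percentile(Z[k],95)) if k.sum()>3 else -1)
    print(lo,r)
k=m&(Z>.074)&(Z<.083)&(A>.17)&(A<.21)&(L>.04)&(L<.09); print("tab top A,L",A[k].mean(),L[k].mean(),k.sum())
```

```text
100 [13, 13, 13, 13, 13, 14, 14, 13, 13]
110 [13, 14, 13, 13, 13, 13, 13, 13, 13]
120 [14, 13, 13, 13, 13, 14, 14, 13, 13]
130 [13, 14, 13, 14, 13, 13, 13, 13, 13]
140 [13, 14, 13, 13, 13, 13, 13, 13, 14]
150 [14, 13, 13, 13, 14, 13, 13, 13, 13]
160 [41, 42, 13, 14, 13, 13, 13, 13, 13]
170 [42, 43, 13, 14, 20, 19, 13, 14, 1]
180 [42, 43, 19, 66, 79, 77, 13, 13, 2]
190 [43, 43, 22, 21, 79, 66, 13, 1, 1]
200 [-1, 22, 22, 21, -1, 21, 13, 1, 2]
210 [21, 21, 21, 21, -1, 20, 3, 1, 2]
220 [13, 13, 19, 19, 13, 13, 1, 1, 1]
tab top A,L 0.18721733711802377 0.0659397193526021 115
```

arm_command --turn '[[0, 0, 0], [0, 0, 0], [0, 0, 0], [0, 0, 0], [0, 0, 0], [0, 0, 0], [0, 0, -0.95], [0, 0, -0.95], [0, 0, -0.95], [0, 0, -0.95], [0, 0, -0.95], [0, 0, -0.95]]' --xyz '[[0.4, -0.13, -0.2], [0.6, -0.2, 0], [0.65, -0.21, 0], [0.65, -0.21, 0], [0.65, -0.21, 0], [0.48, -0.18, 0], [0, 0, 0], [0, 0, 0], [0, 0, 0], [0, 0, 0], [0, 0, 0], [0, 0, 0]]' --claw '[72, 72, 0, 0, 0, 0, 0, 0, 0, 0, 0, 0]'

```text
time_s: 23.45
position: [0.493, 0.2146, 0.1127]
tool_rot: [[-0.42, 0.908, -0.002], [0.908, 0.42, -0.0], [0.001, -0.002, -1.0]]
ft_force: [-0.0, -0.2, -0.8]
grip_width: -0.0001
gripper_force: 0.0
```

arm_command --turn '[[0, 0, -0.95], [0, 0, -0.95], [0, 0, -0.9], [0, 0, 0], [0, 0, 0], [0, 0, 0], [0, 0, 0], [0, 0, 0]]' --xyz '[[0, 0, 0], [0, 0, 0], [0, 0, 0], [0, 0, 0.4], [0, 0, 0.4], [0, 0, 0.3], [0, 0, 0.1], [0, 0, 0]]' --claw '[0, 0, 0, 0, 0, 0, 0, 0]'

```text
time_s: 24.25
position: [0.4931, 0.2146, 0.0528]
tool_rot: [[-0.624, 0.781, -0.002], [0.781, 0.624, -0.0], [0.001, -0.002, -1.0]]
ft_force: [-0.0, 0.0, 0.0]
grip_width: -0.0001
gripper_force: 0.0
```

```bash
cat > tab.py <<'E'
from st import *
a=.2253+.45; u=np.array([np.cos(a),np.sin(a)]); n=np.array([-u[1],u[0]])
s=st(); e=s["position"][:2]-P; f=s["ft_force"][:2]; print("A %.4f L %.4f  F along %.2f side %.2f grip %.1f"%(e@u,e@n,-f@u,f@n,s["gripper_force"]), "u in tool xy",s["tool_rot"][:2,:2].T@u)
E
python3 tab.py
```

```text
t 24.2 pos [0.4931 0.2146 0.0528] ang 1.107 rad 0.1612 yaxis 38.6 F [-0.0446  0.031   0.0291] grip -0.0001 q [ 10.8997  29.2675  88.4084   0.0012  62.4525 -27.7205]
A 0.1464 L 0.0675  F along 0.02 side 0.05 grip 0.0 u in tool xy [0.0013 1.    ]
```

arm_command --turn '[[0, 0, 0], [0, 0, 0], [0, 0, 0], [0, 0, 0], [0, 0, 0], [0, 0, 0], [0, 0, 0]]' --xyz '[[-0.03, 0, 0.3], [0, 0, 0.3], [0, 0, 0.18], [0, 0.1, 0], [0, 0.1, 0], [0, 0.1, 0], [0, 0, 0]]' --claw '[0, 0, 0, 0, 0, 0, 0]'

```text
time_s: 24.95
position: [0.5072, 0.2235, 0.0152]
tool_rot: [[-0.624, 0.781, 0.002], [0.781, 0.624, 0.0], [-0.001, 0.002, -1.0]]
ft_force: [0.1, -0.1, 0.3]
grip_width: -0.0001
gripper_force: 0.0
```

```bash
python3 tab.py
```

```text
t 24.9 pos [0.5072 0.2235 0.0152] ang 1.058 rad 0.1757 yaxis 38.6 F [ 0.1177 -0.0548  0.3339] grip -0.0001 q [ 11.5359  33.4554  88.0861   0.0018  58.3611 -27.1076]
A 0.1630 L 0.0656  F along -0.06 side -0.12 grip 0.0 u in tool xy [0.0009 1.    ]
```

arm_command --turn '[[0, 0, 0], [0, 0, 0], [0, 0, 0], [0, 0, 0]]' --xyz '[[0, 0.05, 0], [0, 0.05, 0], [0, 0.04, 0], [0, 0, 0]]' --claw '[0, 0, 0, 0]'

```text
time_s: 25.35
position: [0.5111, 0.2268, 0.0147]
tool_rot: [[-0.624, 0.781, -0.002], [0.781, 0.624, -0.001], [0.0, -0.002, -1.0]]
ft_force: [-3.0, -3.5, 2.7]
grip_width: 0.0
gripper_force: 2.5
```

```bash
python3 tab.py
```

```text
t 25.4 pos [0.5111 0.2268 0.0147] ang 1.048 rad 0.1805 yaxis 38.6 F [-3.0463 -3.4701  2.7483] grip 0.0000 q [ 11.8271  33.95    87.1106  -0.0517  59.054  -26.776 ]
A 0.1681 L 0.0658  F along 4.55 side -0.80 grip 2.5 u in tool xy [0.0011 1.    ]
```

arm_command --turn '[[0, 0, 0], [0, 0, 0], [0, 0, 0], [0, 0, 0]]' --xyz '[[0, 0.04, 0], [0, 0.04, 0], [0, 0.04, 0], [0, 0, 0]]' --claw '[0, 0, 0, 0]'

```text
time_s: 25.75
position: [0.5166, 0.2311, 0.0147]
tool_rot: [[-0.624, 0.781, 0.0], [0.781, 0.624, 0.0], [-0.0, 0.0, -1.0]]
ft_force: [-1.1, -1.5, 1.3]
grip_width: 0.0001
gripper_force: 0.6
```

```bash
python3 tab.py
```

```text
t 25.8 pos [0.5166 0.2311 0.0147] ang 1.034 rad 0.1870 yaxis 38.6 F [-1.1156 -1.4899  1.2922] grip 0.0001 q [ 12.1206  34.4196  86.0793   0.0003  59.4859 -26.5   ]
A 0.1751 L 0.0657  F along 1.80 side -0.47 grip 0.6 u in tool xy [0.0012 1.    ]
```

```bash
cat > chk2.py <<'E'
from st import *
for n in("side","top"):
    im,d=imaging.get_image(n); c=cam(n); cl=cloud(c,d); H,S,V=cv2.split(cv2.cvtColor(im,cv2.COLOR_BGR2HSV))
    e=cl[...,:2]-P; r=np.hypot(e[...,0],e[...,1])
    m=((H<8)|(H>172))&(S>140)&(V>50)&(r>.03)&(r<.16)&(cl[...,2]<.06)
    a=np.arctan2(e[...,1],e[...,0])[m]; print(n,"arm angle",np.median(a) if m.any() else None,m.sum(),"swing",np.median(a)-.2253+.5 if m.any() else None)
    b=(H>100)&(H<128)&(S>110)&(V>40)&(np.hypot(cl[...,0]-.54,cl[...,1]-.035)<.05); uv=np.argwhere(b)
    if len(uv): uv=uv.mean(0)[::-1]; print(" blue",uv,b.sum(),ray(c,*uv,.047))
    cv2.imwrite(f"pics/{n}9.png",im)
E
python3 chk2.py
```

```text
side arm angle 0.2703200924694621 105 swing 0.5450200924694621
 blue [266.0952 219.381 ] 42 [0.5418 0.0407 0.047 ]
top arm angle 0.09275333620234284 140 swing 0.36745333620234283
 blue [281.9216 220.4706] 51 [0.5378 0.0405 0.047 ]
```

The arm is released and swinging shut. I'll back off the trigger and rise clear.

arm_command --turn '[[0, 0, 0], [0, 0, 0], [0, 0, 0], [0, 0, 0], [0, 0, 0], [0, 0, 0], [0, 0, 0], [0, 0, 0], [0, 0, 0], [0, 0, 0], [0, 0, 0], [0, 0, 0]]' --xyz '[[0, -0.1, 0], [0, -0.2, 0], [0, -0.2, 0], [0, 0, -0.3], [0, 0, -0.7], [0, 0, -0.9], [0, 0, -0.9], [0.3, 0, -0.6], [0.6, 0, 0], [0.6, 0, 0], [0.6, 0, 0], [0.3, 0, 0]]' --claw '[0, 0, 0, 0, 0, 0, 0, 0, 0, 0, 0, 0]'

```text
time_s: 27.05
position: [0.4202, 0.31, 0.1846]
tool_rot: [[-0.625, 0.78, -0.0], [0.78, 0.625, 0.0], [0.0, -0.0, -1.0]]
ft_force: [0.4, -0.7, -0.7]
grip_width: 0.0001
gripper_force: 0.0
```

```bash
python3 chk2.py
python3 - <<'E'
from st import *
st()
from h import *
a=cv2.imread("pics/side9.png")[140:290,170:370]; cv2.imwrite("pics/fin.png",cv2.resize(cv2.convertScaleAbs(a,alpha=1.4),(800,600),interpolation=cv2.INTER_CUBIC))
E
```

```text
side arm angle -0.1021491027993591 132 swing 0.17255089720064087
 blue [268.3023 222.5116] 43 [0.5438 0.0249 0.047 ]
top arm angle -0.07114314097849651 172 swing 0.2035568590215035
 blue [287.0545 219.6182] 55 [0.5403 0.0252 0.047 ]
t 27.1 pos [0.4209 0.3098 0.1846] ang 1.571 rad 0.2394 yaxis 38.7 F [ 0.1995 -0.8308  0.0017] grip 0.0000 q [ 23.3621  19.6213  79.9115   0.0038  80.4694 -15.3852]
```

View pics/fin.png

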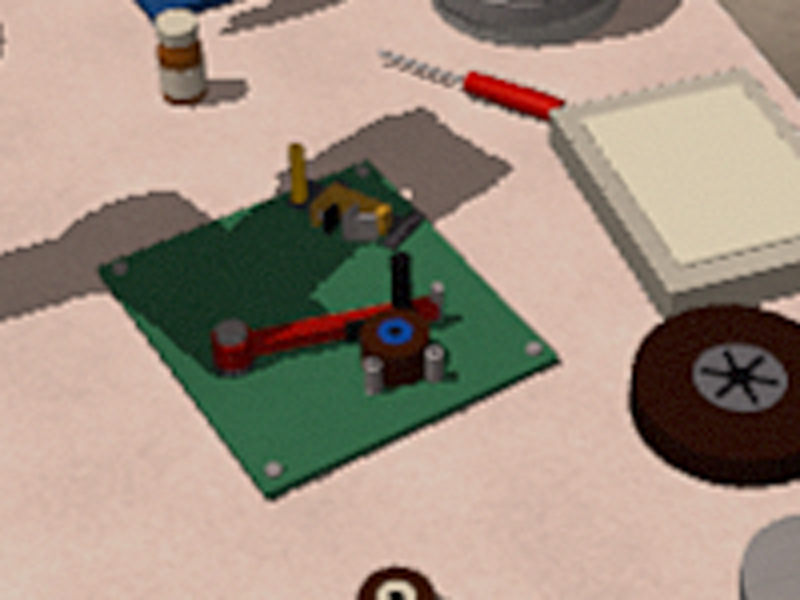

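The final view shows the roll (395,345) clamped between the red arm and both rollers (372,375) and (434,362). The swing is about 0.2, nothing else has moved, and the robot is clear.

```bash
python3 -c "
from rig import env
print(env.close_job())"
```

```text
the job is handed in; nothing more can be done
None
```

The job is handed in at about 27 s: the arm was cocked until its catch held it, the blue-cored roll was set down, and the trigger push snapped the arm shut, clamping the roll against both rollers (highest force read on a push 13.8 N).

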